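# Clear the chopping board into the waste grinder and hold its lever at the third click

### The job

Pick up the scraper block and sweep all five courgette ends off the chopping board into the grinder's steel feed pan, touching them only with the scraper, never the fingers; then stand the scraper upright on the board and let go of it. Next, press the grinder's red spring-loaded lever down with the fingers, past its first two clicks to the third and lowest, and finish while still holding it there, since it springs back when released. Leave the jar, the mug and the pepper mill where they are.

Things in the scene. Friction and masses are not known exactly. Their poses are not given: they have to be found in the camera images.
- grinder: Fixed food-waste grinder, black. Origin: underside centre of its open steel feed pan, on the worktop. Pan: x -115 to 115, y -60 to 60 mm, floor 6 mm up, walls 5 mm thick; side walls (+-x) 60 mm high, lip towards the board (+y) 28 mm high. Motor housing 220 x 110 mm, 169 mm high, closes the pan, y -60 to -170 mm; the lever sticks out of its far end (-y).
- board: Thick oak chopping board, fixed, 250 mm (its x) by 260 mm (its y), top face 40 mm above the worktop. Origin: centre of its underside at worktop height. Its -y edge lies 1 to 5 mm from the grinder's pan lip, 12 mm higher than that lip; its axes are parallel to the grinder's.
- scraper_grip (a point): Grip centre of the loose scraper block (about 0.28 kg), standing on the worktop beyond the board's +y end. Dark wood block 150 mm long (x), 30 thick (y), 45 high, under a blue grip 90 long (x), 24 thick (y), 60 high; 105 mm in all. The point is on the middle planes, 75 mm above the underside; z is up. Either long face can sweep.
- lever_top (a point): Centre of the top face of the red lever paddle at the housing's far end: 56 mm (grinder x) by 42 mm (grinder y) by 14 mm thick; at rest its top is 146 mm above the worktop. Free all round except the housing side (face 4 mm away, housing top 23 mm above the resting paddle). Pressed straight down; the point moves with it.
- lever (a joint): Travel of the lever in m: 0 at rest (up), grows as it is pressed down. Clicks (detents) at 0.012, 0.024 and 0.036; hard stop at 0.038. A spring always returns it to 0 when let go; no click holds it. The push needed is 6 N to start, 7 N past the first click, 8 to 9 N past the second, easing by 2 to 3 N on falling into each click; about 7 N holds it at the third.
- jar: Bystander: amber glass jar with brass cap, 68 mm across, 110 mm high, beyond the grinder. Origin: centre of its underside.
- mug: Bystander: blue mug, 80 mm across, 90 mm high, beyond the board. Origin: centre of its underside.
- mill: Bystander: dark wooden pepper mill, 56 mm across, 150 mm high, near the lever end of the grinder. Origin: centre of its underside.
- end0_center (a point): Centre of loose courgette end 1 of 5: a green disc with pale cut face, 28 mm across, 13 mm thick, 11 g, lying on the board within 55 mm of the board's lengthways (y) middle line.
- end1_center (a point): Centre of loose courgette end 2 of 5: a green disc with pale cut face, 28 mm across, 13 mm thick, 11 g, lying on the board within 55 mm of the board's lengthways (y) middle line.
- end2_center (a point): Centre of loose courgette end 3 of 5: a green disc with pale cut face, 28 mm across, 13 mm thick, 11 g, lying on the board within 55 mm of the board's lengthways (y) middle line.
- end3_center (a point): Centre of loose courgette end 4 of 5: a green disc with pale cut face, 28 mm across, 13 mm thick, 11 g, lying on the board within 55 mm of the board's lengthways (y) middle line.
- end4_center (a point): Centre of loose courgette end 5 of 5: a green disc with pale cut face, 28 mm across, 13 mm thick, 11 g, lying on the board within 55 mm of the board's lengthways (y) middle line.
Things that resemble listed ones, but are neither listed nor needed, are in the scene too. What is shaped like the part that bears scraper_grip but orange or purple is not meant.

How it is judged (in metres and radians):
On the way, in this order (a step that is already met when the one before it is completed fails the run):
1. all five courgette ends lie in the feed pan (x of end0_center in the frame of grinder between -0.112 and 0.112 m and y of end0_center in the frame of grinder between -0.062 and 0.056 m and height (world z) of each of end0_center, end1_center, end2_center, end3_center, end4_center below 0.04 m and x of end1_center in the frame of grinder between -0.112 and 0.112 m and y of end1_center in the frame of grinder between -0.062 and 0.056 m and x of end2_center in the frame of grinder between -0.112 and 0.112 m and y of end2_center in the frame of grinder between -0.062 and 0.056 m and x of end3_center in the frame of grinder between -0.112 and 0.112 m and y of end3_center in the frame of grinder between -0.062 and 0.056 m and x of end4_center in the frame of grinder between -0.112 and 0.112 m and y of end4_center in the frame of grinder between -0.062 and 0.056 m), for 0.2 s.
2. the scraper stands upright on the board, let go (contact force between the fingers and scraper below 0.3 N and angle between scraper_grip's own z axis and vertical below 0.15 rad and z of scraper_grip in the frame of board between 0.108 and 0.121 m and x of scraper_grip in the frame of board between -0.125 and 0.125 m and y of scraper_grip in the frame of board between -0.13 and 0.13 m), for 0.2 s.
3. the fingers hold the lever down at its third click (value of joint lever above 0.033 m and contact force between the fingers and lever above 2 N and contact force between scraper and lever below 0.1 N), for 0.3 s.
At the end, for the whole second after the job is handed in: Fingers alone hold the lever pressed over 33 mm (third click, 36 mm) with over 2 N; all five ends inside the feed pan; scraper released on the board, within 0.15 rad of upright, underside within 6 mm of the board top, middle over the board; jar, mug, mill within 30 mm of start (all of step 1 and all of step 2 and all of step 3 and distance of each of jar, mug, mill from where it was at the start of the episode below 0.03 m); the arm keeps its last pose, push and grip.
It fails at once if the fingers touched a courgette end (contact force between the fingers and end0 above 0.5 N or contact force between the fingers and end1 above 0.5 N or contact force between the fingers and end2 above 0.5 N or contact force between the fingers and end3 above 0.5 N or contact force between the fingers and end4 above 0.5 N).
It fails at once if a bystander was knocked aside or over (distance of any of jar, mug, mill from where it was at the start of the episode above 0.03 m or angle between any of jar, mug, mill's own z axis and vertical above 0.5 rad).
It also fails if it takes over 45 s, if anything falls off the work surface, if the arm or the gripper's body presses on something with over 40 N, if the wrist force passes 120 N, or if a joint passes its speed limit or range.

### The arm

A 6-joint arm with a two-finger parallel gripper is mounted at the origin on the work surface. World frame = base frame: x ahead of the robot, y to its left, z up, the work surface at z = 0. Lengths are in mm, angles in rad, forces in N, time in s.
With the tool pointing down it reaches from about 250 to 725 mm from the base axis. Payload 4 kg.
Tool frame: the origin (TCP) lies midway between the tips of the shut fingers; the grasp point (between the pads) lies manip.tcp_to_grasp behind it (manip.tcp_to_grasp is the distance from the TCP to the grasp point, in mm); z points along the fingers, y is the line along which they close (so a half turn about z gives the same grasp; the last joint's range is limited). The gripper opens to 85 mm and grips with 20 to 120 N. Pads are 22 mm wide; open, the fingers measure 114 mm over their backs; the gripper's body (76 mm by 85 mm) begins 54 mm behind the grasp point. The pads swing forward as they close: fully open they stand 13 mm farther back than shut.
Start: joints at [-1.229, 0.241, 0.005, 1.335, 0, 1.571], TCP at [167.59, -471.076, 200.106] pointing down, gripper open.
Joint ranges: [-2.72, 2.72], [-1.05, 1.87], [-1.09, 1.28], [-1.99, 2.15], [-1.42, 1.44], [-3.14, 3.14]. Speed limits (rad/s): [2.79, 2.79, 3.14, 3.14, 3.14, 3.14].

### API

Orientations are given as a 3x3 rotation matrix whose columns are the frame's x, y, z axes.
In Python, from cell import manip, optics gives the robot as it stands.
- The arm moves only by the tool move_arm, never from a script. Its argument "deltas" is a list of rows, each a list of 5 numbers: the opening, from 0 (shut) to 1 (fully open), then the shift along the tool's x, y, z in units of 3 cm (1.0 is 3 cm), then the turn about the tool's z in units of 4 degrees (1.0 is 4 degrees). In form: [[claw, tx, ty, tz, turn], ...]. A call has 1 to 10 rows; each row shifts and turns the commanded pose from where the row before left it, along the tool's axes as they then stand; what a row does not reach is not made up. A row lasts 1/8 s, in which the tool goes at most 62.5 mm and 10.7 degrees, less where a joint would pass 70% of its speed; a pose out of reach is approached as far as the arm can. A call with a number of a shift or a turn outside -1 to 1 is refused whole. A call with a gripper value outside its range is refused whole. The fingers move at their own pace and stop on an object; "newtons" is the grip in N (left out, the last holds). Time passes only in rows, so rows that do not move let the fingers close. It gives the time, the measured TCP pose, the force, the opening and the grip force at its end, in the units of the state.
- manip.read_state(): the state, without advancing time (a new reading comes with each control period).
- optics.capture(name): name is "side" or "top"; returns a dict with "img" (384x512x3 uint8, red, green, blue), "camera_matrix" (3x3 intrinsics, pixels), "R" (3x3) and "t" (3): a world point X has camera coordinates R X + t. Camera axes: x right, y down, z forward; pixel columns grow to the right and rows downward; lengths in mm; the calibration is good to about 2 mm. A picture is of the moment at which its call begins. There is no depth.
- manip.finish_job(): hands the job in; it is judged then, once.
The state is a dict: "time": time; "qpos": joint angles; "qvel": joint speeds; "joint_efforts": joint torques, N m; "eef_pos": TCP position; "orientation": TCP orientation; "force": force on the tool from outside, world axes, zero at the start; "torque": the same for the moment, N m; "opening": finger opening in mm; "gripper_force": force on a finger pad.
Only numpy, scipy, OpenCV 4.12 (cv2) and the standard library are available. Lean on these libraries where they do the work, as an engineer would, in place of code of your own. Each camera call takes 0.05 s, during which the arm holds its last target. There are 200 camera calls.

## Working session

There is one attempt and no reset: what is moved stays moved. The work goes in short steps, Python scripts to look and compute and a tool call to move; the robot and the scene stay as the last step left them, time stands still between calls to the robot, and variables do not carry over. Pictures are saved under pics/ and viewed, at most 10 in all, crops included, and the job is handed in when it is done.

Besides the shell and the picture viewer there is one more tool, called after "Call:" as name(argument=value, ...) on one line, values as JSON. move_arm: Moves the arm, as the interface text tells. Its arguments: {"type":"object","properties":{"deltas":{"type":"array","items":{"type":"array","items":{"type":"number"}}},"newtons":{"type":"number"}},"required":["deltas"]}

```bash
mkdir -p pics; ls; python3 - <<'E'
from cell import manip, optics
import cv2
s=manip.read_state(); print({k:s[k] for k in('time','eef_pos','orientation','opening','force')}, manip.tcp_to_grasp)
for n in('top','side'):
    c=optics.capture(n); cv2.imwrite(f'pics/{n}0.png',cv2.resize(c['img'][...,::-1],(800,600),interpolation=cv2.INTER_CUBIC)); print(n,c['camera_matrix'],c['R'],c['t'])
E
```

```text
pics
{'time': 0.0, 'eef_pos': array([ 167.34039721, -470.40536244,  199.20448389]), 'orientation': array([[ 9.42166913e-01,  3.35143268e-01, -7.05536290e-04],
       [ 3.35144011e-01, -9.42164797e-01,  1.99677553e-03],
       [ 4.47442201e-06, -2.11775210e-03, -9.99997758e-01]]), 'opening': 85.55694718034762, 'force': array([ 0.01820256,  0.00889022, -0.72479319])} 18.700000000000003
top [[480.96835866   0.         249.72473764]
 [  0.         480.96835866 190.36409933]
 [  0.           0.           1.        ]] [[-8.16485293e-04 -9.99973580e-01  7.22303078e-03]
 [-9.93637018e-01 -2.23869803e-06 -1.12629819e-01]
 [ 1.12626860e-01 -7.26903136e-03 -9.93610765e-01]] [  21.0406903   586.6371502  1333.10446472]
side [[383.9748696    0.         253.81328939]
 [  0.         383.9748696  187.53754917]
 [  0.           0.           1.        ]] [[-0.84695018 -0.53166592 -0.00259577]
 [-0.28259573  0.45430316 -0.84483625]
 [ 0.45034991 -0.71480066 -0.53501866]] [497.23008097 258.32200511 855.58539225]
```

View pics/top0.png

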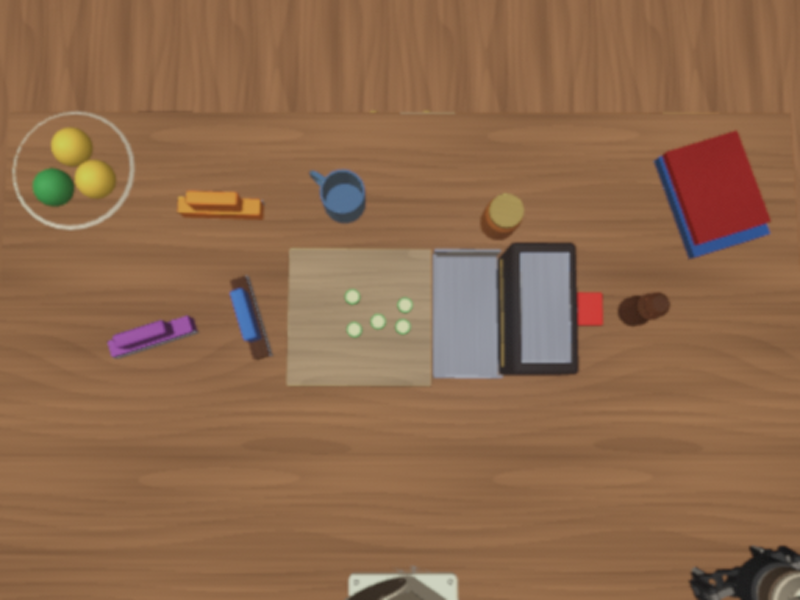

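View pics/side0.png

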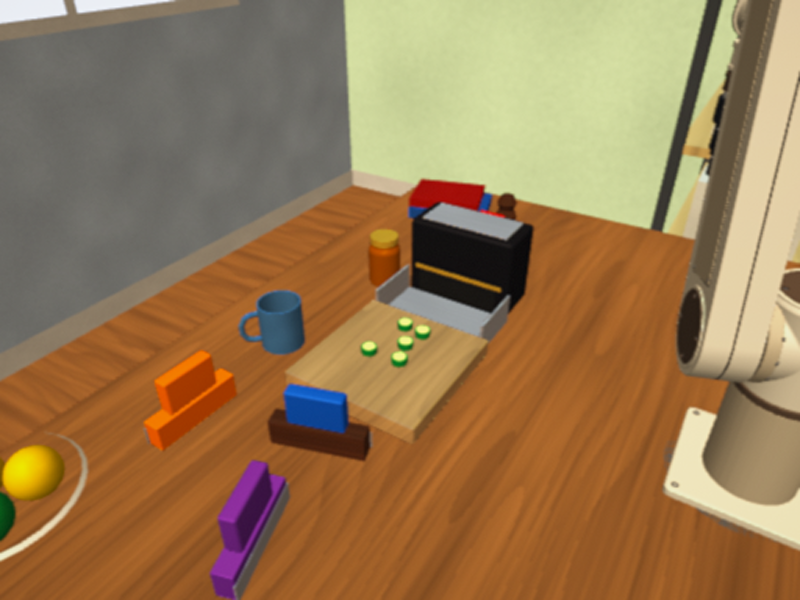

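The blue-gripped block on dark wood, top picture at (245,315), is the scraper. Orange (219,205) and purple (151,335) are decoys. The board is at about (360,317), the five ends around (352–405, 296–330), the red lever at (590,309), and the mill at (640,307). Next I measure everything and confirm with a crop.

```bash
cat > h.py <<'E'
import numpy as np, cv2
from cell import manip, optics
def ray(c,uv,z):
    d=c['R'].T@np.linalg.inv(c['camera_matrix'])@np.array([uv[0],uv[1],1.]); o=-c['R'].T@c['t']
    return o+d*(z-o[2])/d[2]
def blobs(c,lo,hi,amin=15):
    m=cv2.inRange(cv2.cvtColor(c['img'],cv2.COLOR_RGB2HSV),lo,hi)
    return [k for k in cv2.findContours(m,cv2.RETR_EXTERNAL,cv2.CHAIN_APPROX_NONE)[0] if cv2.contourArea(k)>amin]
def wrect(c,k,z):
    P=np.array([ray(c,p,z)[:2] for p in k[:,0]],np.float32); return cv2.minAreaRect(P)
E
python3 - <<'E'
from h import *
c=optics.capture('top'); i=c['img']
def show(n,lo,hi,z,a=15):
    for k in blobs(c,lo,hi,a):
        print(n,k[:,0].mean(0).round(1),[np.round(v,1) for v in wrect(c,k,z)])
show('blue',(105,150,110),(125,255,255),105)
show('red',(0,180,150),(5,255,255),146)
show('ends',(30,40,120),(60,140,255),53)
for n,k in (('board',40),):
    for uv in ((289,249),(431,249),(431,386),(287,386)): print(n,ray(c,(uv[0]*.64,uv[1]*.64),40).round(1))
for n,uv,z in (('housing',(511,244),169),('housing',(575,244),169),('housing',(577,373),169),('housing',(504,373),169),('panwall',(433,250),60),('panwall',(433,377),60),('mill',(655,305),150)): print(n,ray(c,(uv[0]*.64,uv[1]*.64),z).round(1))
s=optics.capture('side')
a=cv2.resize(i[170:235,140:290,::-1],None,fx=5.3,fy=5.3,interpolation=cv2.INTER_CUBIC)
cv2.imwrite('pics/crop1.png',a[:600,:800])
E
```

```text
blue [156.3 201.2] [array([550. , 272.4]), array([83.9, 15.7]), np.float64(17.0)]
blue [448.2 141.1] [array([ 716.2, -514.8]), array([221.7, 109.1]), np.float64(56.0)]
red [377.2 197.4] [array([ 555.2, -309.9]), array([36.6, 50.7]), np.float64(88.3)]
ends [226.4 210.5] [array([528. ,  85.7]), array([27.7, 27.5]), np.float64(45.1)]
ends [257.5 208.6] [array([532.1,  -0.7]), array([25.1, 27.9]), np.float64(89.9)]
ends [241.5 205.4] [array([543.3,  43.9]), array([28. , 25.1]), np.float64(0.0)]
ends [258.7 194.8] [array([571.9,  -3.9]), array([27.5, 27.7]), np.float64(63.4)]
ends [225.  189.5] [array([586.8,  90.1]), array([25.4, 28. ]), np.float64(0.0)]
board [674.6 205.   40. ]
board [674.7 -53.6  40. ]
board [426.7 -51.9  40. ]
board [427. 205.  40.]
housing [ 660.  -177.7  169. ]
housing [ 660.1 -283.6  169. ]
housing [ 448.  -280.8  169. ]
housing [ 448.1 -162.4  169. ]
panwall [669.3 -55.9  60. ]
panwall [442.6 -54.3  60. ]
mill [ 560.7 -418.9  150. ]
```

View pics/crop1.png

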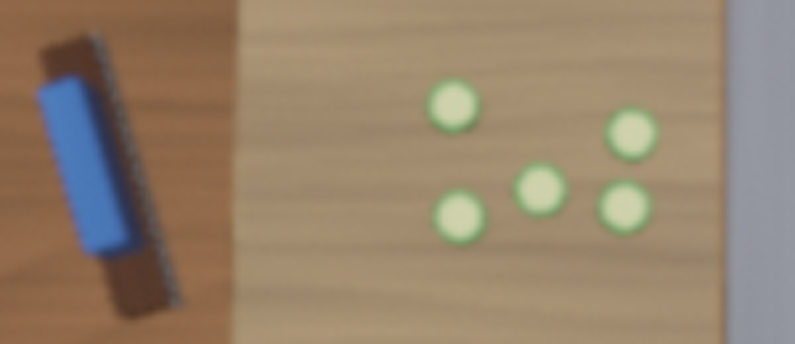

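The crop confirms it: blue grip on a dark wood block at about (111,177) in the crop, yawed about 17°. The five ends lie clear of each other on the board. A small test turn will show the wrist joint's direction.

Call:
move_arm(deltas=[[1, 0, 0, -1, 0.5], [1, 0, 0, -1, 0]], newtons=60)

```text
time: 0.45
eef_pos: [167.4, -470.6, 260.2]
orientation: [[0.953, 0.302, -0.001], [0.302, -0.953, 0.002], [-0.0, -0.002, -1.0]]
force: [-0.2, -0.3, 0.5]
opening: 85.4
gripper_force: 0.0
```

```bash
cat >> h.py <<'E'
def yaw(s=None):
    O=(s or manip.read_state())['orientation']; return np.degrees(np.arctan2(O[1,0],O[0,0]))
def to(x,y,z,yw=None):
    s=manip.read_state(); w=yaw(s); d=(s['orientation'].T@(np.array([x,y,z])-s['eef_pos']))/30
    print('t',round(s['time'],2),'pos',s['eef_pos'].round(1),'yaw',round(w,2),'q',s['qpos'].round(3),'F',s['force'].round(1),'open',round(s['opening'],1),'gf',round(float(np.max(s['gripper_force'])),1))
    print('units',d.round(2), 'turn', None if yw is None else round((w-yw)/4,2))
E
python3 - <<'E'
from h import *
c=dict(camera_matrix=0)
c=optics.capture('top')
print(ray(c,(160.9,203.3),45).round(1),ray(c,(156.1,201.5),105).round(1))
to(550,272,260,17.3)
E
```

```text
[548.8 269.9  45. ] [548.5 272.2 105. ]
t 0.5 pos [ 168.1 -472.6  264.8] yaw 17.58 q [-1.229  0.221  0.147  1.49   0.     1.606] F [-0.1 -2.7  1.9] open 85.5 gf 0.0
units [ 19.63 -19.82   0.05] turn 0.07
```

```bash
python3 - <<'E'
from h import *
s=manip.read_state(); w=np.radians(yaw()); d=(np.array([549,271])-s['eef_pos'][:2])/30/45
R=[]
for k in range(45):
    x=np.array([np.cos(w),np.sin(w)]); y=np.array([np.sin(w),-np.cos(w)])
    R.append([1,round(d@x,1),round(d@y,1),0,-1]); w+=np.radians(4)
for a in range(0,45,10): print(R[a:a+10])
E
```

```text
[[1, np.float64(0.4), np.float64(-0.4), 0, -1], [1, np.float64(0.5), np.float64(-0.4), 0, -1], [1, np.float64(0.5), np.float64(-0.4), 0, -1], [1, np.float64(0.5), np.float64(-0.3), 0, -1], [1, np.float64(0.5), np.float64(-0.3), 0, -1], [1, np.float64(0.6), np.float64(-0.3), 0, -1], [1, np.float64(0.6), np.float64(-0.2), 0, -1], [1, np.float64(0.6), np.float64(-0.2), 0, -1], [1, np.float64(0.6), np.float64(-0.1), 0, -1], [1, np.float64(0.6), np.float64(-0.1), 0, -1]]
[[1, np.float64(0.6), np.float64(-0.1), 0, -1], [1, np.float64(0.6), np.float64(-0.0), 0, -1], [1, np.float64(0.6), np.float64(0.0), 0, -1], [1, np.float64(0.6), np.float64(0.1), 0, -1], [1, np.float64(0.6), np.float64(0.1), 0, -1], [1, np.float64(0.6), np.float64(0.2), 0, -1], [1, np.float64(0.6), np.float64(0.2), 0, -1], [1, np.float64(0.6), np.float64(0.2), 0, -1], [1, np.float64(0.6), np.float64(0.3), 0, -1], [1, np.float64(0.5), np.float64(0.3), 0, -1]]
[[1, np.float64(0.5), np.float64(0.4), 0, -1], [1, np.float64(0.5), np.float64(0.4), 0, -1], [1, np.float64(0.5), np.float64(0.4), 0, -1], [1, np.float64(0.4), np.flo
[... 297 characters left out ...]
1, np.float64(0.2), np.float64(0.6), 0, -1], [1, np.float64(0.1), np.float64(0.6), 0, -1], [1, np.float64(0.1), np.float64(0.6), 0, -1], [1, np.float64(0.0), np.float64(0.6), 0, -1], [1, np.float64(-0.0), np.float64(0.6), 0, -1], [1, np.float64(-0.1), np.float64(0.6), 0, -1], [1, np.float64(-0.1), np.float64(0.6), 0, -1], [1, np.float64(-0.1), np.float64(0.6), 0, -1], [1, np.float64(-0.2), np.float64(0.6), 0, -1], [1, np.float64(-0.2), np.float64(0.6), 0, -1]]
[[1, np.float64(-0.3), np.float64(0.6), 0, -1], [1, np.float64(-0.3), np.float64(0.5), 0, -1], [1, np.float64(-0.3), np.float64(0.5), 0, -1], [1, np.float64(-0.4), np.float64(0.5), 0, -1], [1, np.float64(-0.4), np.float64(0.5), 0, -1]]
```

Call:
move_arm(deltas=[[1, 0.4, -0.4, 0, -1], [1, 0.5, -0.4, 0, -1], [1, 0.5, -0.4, 0, -1], [1, 0.5, -0.3, 0, -1], [1, 0.5, -0.3, 0, -1], [1, 0.6, -0.3, 0, -1], [1, 0.6, -0.2, 0, -1], [1, 0.6, -0.2, 0, -1], [1, 0.6, -0.1, 0, -1], [1, 0.6, -0.1, 0, -1]])

```text
time: 1.75
eef_pos: [253.8, -306.9, 259.9]
orientation: [[0.534, 0.845, -0.0], [0.845, -0.534, 0.0], [0.0, -0.0, -1.0]]
force: [-0.1, -0.2, 0.0]
opening: 85.3
gripper_force: 0.0
```

Call:
move_arm(deltas=[[1, 0.6, -0.1, 0, -1], [1, 0.6, 0, 0, -1], [1, 0.6, 0, 0, -1], [1, 0.6, 0.1, 0, -1], [1, 0.6, 0.1, 0, -1], [1, 0.6, 0.2, 0, -1], [1, 0.6, 0.2, 0, -1], [1, 0.6, 0.2, 0, -1], [1, 0.6, 0.3, 0, -1], [1, 0.5, 0.3, 0, -1]])

```text
time: 3.0
eef_pos: [336.8, -141.4, 259.9]
orientation: [[-0.134, 0.991, -0.0], [0.991, 0.134, 0.0], [0.0, -0.0, -1.0]]
force: [0.5, -0.2, 0.5]
opening: 85.2
gripper_force: 0.0
```

Call:
move_arm(deltas=[[1, 0.5, 0.4, 0, -1], [1, 0.5, 0.4, 0, -1], [1, 0.5, 0.4, 0, -1], [1, 0.4, 0.5, 0, -1], [1, 0.4, 0.5, 0, -1], [1, 0.4, 0.5, 0, -1], [1, 0.3, 0.5, 0, -1], [1, 0.3, 0.5, 0, -1], [1, 0.2, 0.6, 0, -1], [1, 0.2, 0.6, 0, -1]])

```text
time: 4.25
eef_pos: [423.8, 25.0, 259.9]
orientation: [[-0.74, 0.673, -0.0], [0.673, 0.74, -0.0], [0.0, -0.0, -1.0]]
force: [-0.1, -0.3, -1.2]
opening: 85.1
gripper_force: 0.0
```

Call:
move_arm(deltas=[[1, 0.2, 0.6, 0, -1], [1, 0.1, 0.6, 0, -1], [1, 0.1, 0.6, 0, -1], [1, 0, 0.6, 0, -1], [1, 0, 0.6, 0, -1], [1, -0.1, 0.6, 0, -1], [1, -0.1, 0.6, 0, -1], [1, -0.1, 0.6, 0, -1], [1, -0.2, 0.6, 0, -1], [1, -0.2, 0.6, 0, -1]])

```text
time: 5.5
eef_pos: [508.1, 189.2, 259.9]
orientation: [[-0.999, 0.038, -0.0], [0.038, 0.999, -0.0], [0.0, -0.0, -1.0]]
force: [0.1, -0.7, 0.4]
opening: 85.4
gripper_force: 0.0
```

Call:
move_arm(deltas=[[1, -0.3, 0.6, 0, -1], [1, -0.3, 0.5, 0, -1], [1, -0.3, 0.5, 0, -1], [1, -0.4, 0.5, 0, -1], [1, -0.4, 0.5, 0, -1], [1, 0, 0, 0, 0]])

```text
time: 6.25
eef_pos: [551.1, 272.3, 259.1]
orientation: [[-0.953, -0.304, -0.001], [-0.304, 0.953, -0.0], [0.001, -0.0, -1.0]]
force: [-0.6, -0.3, 0.2]
opening: 85.3
gripper_force: 0.0
```

```bash
python3 -c "
from h import *
to(549,271,58,-162.7)"
```

```text
t 6.25 pos [551.1 272.3 259.1] yaw -162.3 q [0.459 0.471 0.489 1.59  0.    0.15 ] F [-0.6 -0.3  0.2] open 85.3 gf 0.0
units [ 0.07 -0.02  6.7 ] turn 0.1
```

Call:
move_arm(deltas=[[1, 0.07, 0, 0.7, 0.1], [1, 0, 0, 1, 0], [1, 0, 0, 1, 0], [1, 0, 0, 1, 0], [1, 0, 0, 1, 0], [1, 0, 0, 1, 0], [1, 0, 0, 1, 0], [0, 0, 0, 0, 0], [0, 0, 0, 0, 0], [0, 0, 0, 0, 0]], newtons=80)

```text
time: 7.5
eef_pos: [550.2, 270.9, 61.1]
orientation: [[-0.955, -0.295, 0.003], [-0.295, 0.955, 0.002], [-0.003, 0.001, -1.0]]
force: [-1.1, 3.0, 0.5]
opening: 32.1
gripper_force: 0.1
```

Call:
move_arm(deltas=[[0, 0, 0, 0, 0], [0, 0, 0, 0, 0], [0, 0, 0, 0, 0]])

```text
time: 7.88
eef_pos: [550.2, 271.4, 61.3]
orientation: [[-0.955, -0.296, 0.003], [-0.296, 0.955, 0.002], [-0.004, 0.001, -1.0]]
force: [-0.6, 0.9, 6.9]
opening: 22.1
gripper_force: 79.6
```

Call:
move_arm(deltas=[[0, 0, 0, -0.5, 0], [0, 0, 0, -1, 0], [0, 0, 0, -1, 0], [0, 0, 0, -0.5, 0.9], [0, 0, 0, 0, 0.9], [0, 0, 0, 0, 0.9], [0, 0, 0, 0, 0.9], [0, 0, 0, 0, 0.8], [0, 0, 0, 0, 0]])

```text
time: 9.0
eef_pos: [548.6, 269.9, 149.0]
orientation: [[-1.0, 0.007, -0.001], [0.007, 1.0, -0.001], [0.001, -0.001, -1.0]]
force: [0.4, 0.3, -3.4]
opening: 21.7
gripper_force: 78.6
```

```bash
python3 - <<'E'
from h import *
to(556,155,103.5,-179.8)
c=optics.capture('top')
for k in blobs(c,(105,120,80),(125,255,255)): print(k[:,0].mean(0),wrect(c,k,195))
t=optics.capture('side')
v=np.hstack([cv2.resize(a['img'][y:y+150,x:x+130,::-1],(390,450)) for a,x,y in((c,110,130),(t,140,190))])
cv2.imwrite('pics/g.png',v)
E
```

```text
t 9.0 pos [548.6 269.9 149. ] yaw 179.61 q [ 0.457  0.488  0.232  1.316 -0.     0.464] F [ 0.4  0.3 -3.4] open 21.7 gf 78.6
units [-0.28 -3.83  1.52] turn 89.85
[153.16666667 209.04166667] ((520.3363647460938, 265.0465087890625), (27.466482162475586, 14.900578498840332), 1.222196102142334)
[448.125      140.65740741] ((735.6864013671875, -503.15179443359375), (169.94430541992188, 131.3915557861328), 17.2452392578125)
```

View pics/g.png

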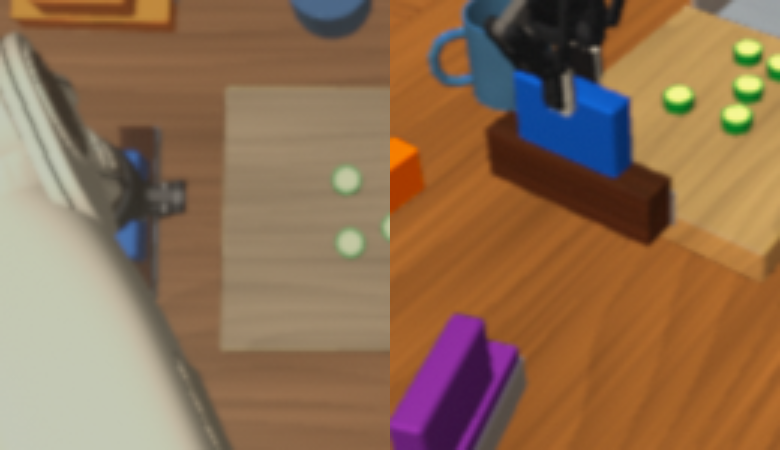

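The scraper is held square and upright by the blue grip, with the ends still untouched on the board. I carry it over the board and lower it.

Call:
move_arm(deltas=[[0, -0.25, -0.9, 0, 0], [0, 0, -0.9, 0, 0], [0, 0, -0.9, 0, 0], [0, 0, -0.9, 0, 0], [0, 0, 0, 0.8, 0], [0, 0, 0, 0.5, 0], [0, 0, 0, 0.1, 0], [0, 0, 0, 0, 0]])

```text
time: 10.1
eef_pos: [555.7, 162.7, 107.1]
orientation: [[-1.0, 0.007, -0.0], [0.007, 1.0, -0.0], [0.0, -0.0, -1.0]]
force: [0.3, 0.0, -3.2]
opening: 21.6
gripper_force: 78.7
```

```bash
python3 - <<'E'
from h import *
to(556,0,103,179.9)
E
```

```text
t 10.1 pos [555.7 162.7 107.1] yaw 179.63 q [ 0.285  0.449  0.058  1.18  -0.     0.291] F [ 0.3  0.  -3.2] open 21.6 gf 78.7
units [-0.04 -5.42  0.14] turn -0.07
```

Call:
move_arm(deltas=[[0, 0, 0, 0.15, 0], [0, 0, -0.5, 0, 0], [0, 0, -0.7, 0, 0], [0, 0, -0.4, 0, 0], [0, 0, -0.4, 0, 0], [0, 0, -0.4, 0, 0], [0, 0, -0.4, 0, 0], [0, 0, -0.4, 0, 0], [0, 0, -0.4, 0, 0]])

```text
time: 11.22
eef_pos: [554.9, 53.6, 102.6]
orientation: [[-1.0, 0.007, -0.0], [0.007, 1.0, 0.0], [0.0, -0.0, -1.0]]
force: [-0.5, 0.2, -3.2]
opening: 21.7
gripper_force: 78.9
```

```bash
python3 - <<'E'
from h import *
to(556,-62,103,179.9)
c=optics.capture('top');t=optics.capture('side')
cv2.imwrite('pics/s1.png',np.hstack([cv2.resize(a['img'][y:y+130,x:x+130,::-1],(400,400)) for a,x,y in((c,190,140),(t,200,150))]))
E
```

```text
t 11.22 pos [554.9  53.6 102.6] yaw 179.59 q [ 0.096  0.412 -0.013  1.146  0.     0.103] F [-0.5  0.2 -3.2] open 21.7 gf 78.9
units [-0.07 -3.85 -0.01] turn -0.08
```

View pics/s1.png

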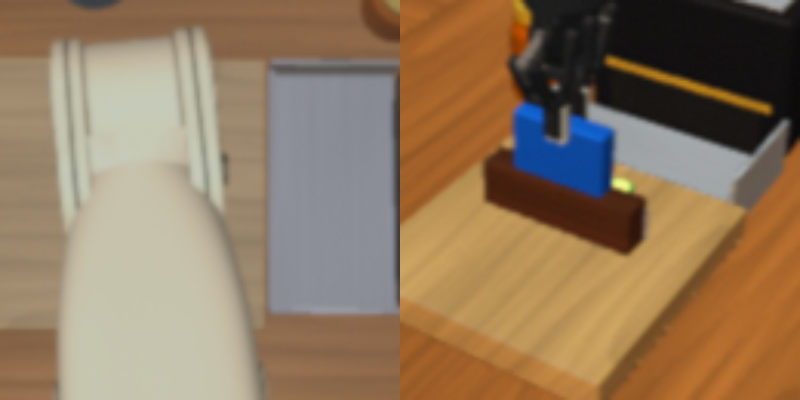

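The scraper is level on the board (side crop 560,200), with the ends hidden ahead of it and none left behind. I keep sweeping.

Call:
move_arm(deltas=[[0, 0, -0.4, 0, 0], [0, 0, -0.4, 0, 0], [0, 0, -0.4, 0, 0], [0, 0, -0.4, 0, 0], [0, 0, -0.4, 0, 0], [0, 0, -0.4, 0, 0], [0, 0, -0.4, 0, 0], [0, 0, -0.4, 0, 0], [0, 0, -0.5, 0, 0], [0, 0, -0.2, 0, 0]])

```text
time: 12.58
eef_pos: [554.1, -63.9, 102.6]
orientation: [[-1.0, 0.008, 0.0], [0.008, 1.0, -0.0], [-0.0, -0.0, -1.0]]
force: [0.2, 0.7, -2.9]
opening: 22.0
gripper_force: 78.9
```

Call:
move_arm(deltas=[[0, 0, 0, 0, 0], [0, 0, 0.7, -0.3, 0], [0, 0, 1, 0, 0], [0, 0, 1, 0, 0], [0, 0, 1, 0, 0], [0, 0, 0.5, 0, 0], [0, 0, 0, 0, 0]])

```text
time: 13.45
eef_pos: [554.9, 64.2, 111.6]
orientation: [[-1.0, 0.005, -0.0], [0.005, 1.0, -0.0], [0.0, -0.0, -1.0]]
force: [0.1, -0.5, -2.5]
opening: 21.4
gripper_force: 79.1
```

```bash
python3 - <<'E'
from h import *
to(552,66,101,179.9)
c=optics.capture('top');t=optics.capture('side')
for k in blobs(c,(30,40,100),(60,255,255),8):
    p=k[:,0].mean(0); print('end',p.round(1),ray(c,p,19).round(0))
cv2.imwrite('pics/s2.png',np.hstack([cv2.resize(a['img'][y:y+130,x:x+130,::-1],(400,400)) for a,x,y in((c,220,130),(t,220,130))]))
E
```

```text
t 13.45 pos [554.9  64.2 111.6] yaw 179.71 q [ 0.115  0.407  0.005  1.168 -0.     0.12 ] F [ 0.1 -0.5 -2.5] open 21.4 gf 79.1
units [0.1  0.06 0.35] turn -0.05
end [283.6 205.2] [546. -76.  19.]
end [ 24.8 116.5] [805. 675.  19.]
```

View pics/s2.png

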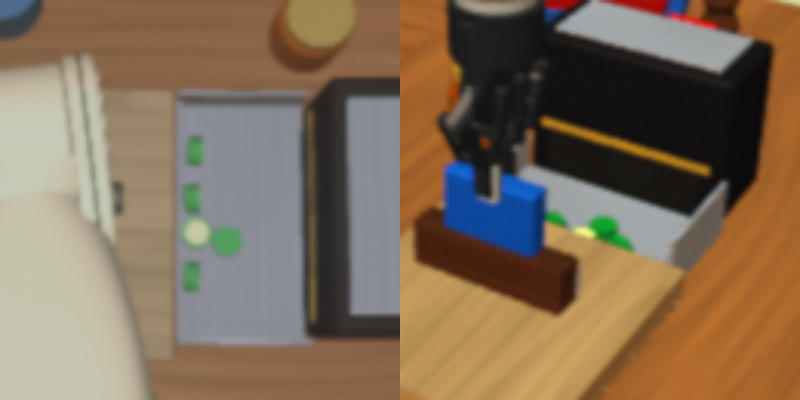

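All five ends are in the pan: top crop (195,150), (193,197), (197,233), (226,240) and (191,277). Three stand on edge by the lip. I check the height of the pale one and of its neighbour.

```bash
python3 - <<'E'
from h import *
c=optics.capture('top');t=optics.capture('side')
P=lambda a:a['camera_matrix']@np.c_[a['R'],a['t']]
f=.325
for u,v in (((197,233),(583,231)),((226,240),(603,225)),((226,240),(620,241))):
    X=cv2.triangulatePoints(P(c),P(t),np.array([220+u[0]*f,130+u[1]*f]),np.array([220+(v[0]-400)*f,130+v[1]*f])); X=X[:3,0]/X[3]
    r=P(c)@np.r_[X,1]; print(X.round(0),(r[:2]/r[2]-np.array([220+u[0]*f,130+u[1]*f])).round(1))
E
```

```text
[544. -77.  20.] [-0.1 -0.1]
[ 538. -105.   13.] [0. 0.]
[ 533. -110.   -6.] [1.1 2.2]
```

Call:
move_arm(deltas=[[0, 0, 0, 0.25, 0], [0, 0, 0, 0.1, 0], [0, 0, 0, 0, 0]])

```text
time: 14.02
eef_pos: [554.8, 62.8, 101.3]
orientation: [[-1.0, 0.008, -0.0], [0.008, 1.0, -0.0], [0.0, -0.0, -1.0]]
force: [-1.9, -0.9, 0.1]
opening: 21.8
gripper_force: 79.4
```

Force z rose from −2.5 to about 0, so the scraper is resting on the board. I release it and rise.

Call:
move_arm(deltas=[[0.3, 0, 0, 0, 0], [0.6, 0, 0, 0, 0], [1, 0, 0, 0, 0], [1, 0, 0, 0, 0], [1, 0, 0, 0, 0], [1, 0, 0, -0.7, 0], [1, 0, 0, -1, 0], [1, 0, 0, -1, 0], [1, 0, 0, -1, 0], [1, 0, 0, -1, 0]])

```text
time: 15.28
eef_pos: [554.9, 63.3, 243.1]
orientation: [[-1.0, 0.007, 0.0], [0.007, 1.0, 0.0], [-0.0, 0.0, -1.0]]
force: [0.2, 0.3, -1.1]
opening: 85.5
gripper_force: 0.0
```

```bash
python3 - <<'E'
from h import *
to(555,-312,250,179.9)
t=optics.capture('side')
cv2.imwrite('pics/s3.png',cv2.resize(t['img'][100:300,180:400,::-1],(660,600)))
E
```

```text
t 15.28 pos [554.9  63.3 243.1] yaw 179.59 q [0.114 0.347 0.262 1.485 0.    0.121] F [ 0.2  0.3 -1.1] open 85.5 gf 0.0
units [ -0.09 -12.51  -0.23] turn -0.08
```

View pics/s3.png

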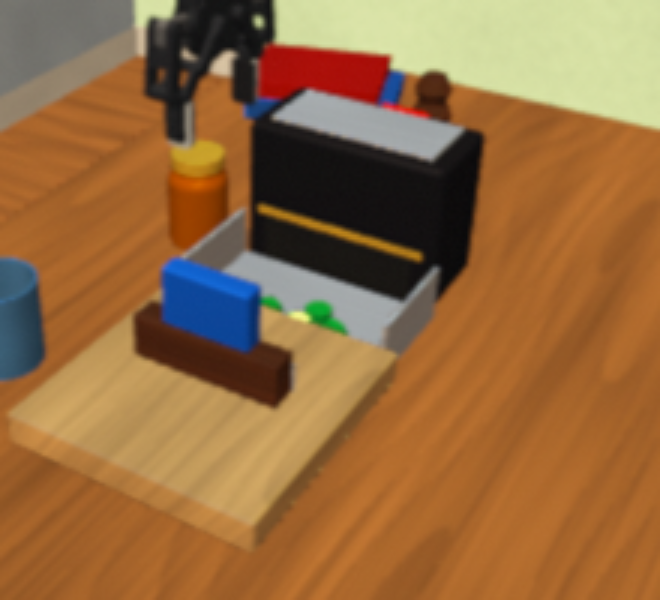

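Scraper is standing upright on the board, released, and the ends are in the pan. Next I shut the fingers, turn 90° so they fit beside the housing, and move over the lever.

Call:
move_arm(deltas=[[0, 0, -0.57, -0.2, 1], [0, -0.04, -0.57, 0, 1], [0, -0.08, -0.56, 0, 1], [0, -0.12, -0.56, 0, 1], [0, -0.16, -0.55, 0, 1], [0, -0.19, -0.54, 0, 1], [0, -0.23, -0.52, 0, 1], [0, -0.27, -0.5, 0, 1], [0, -0.3, -0.48, 0, 1], [0, -0.33, -0.46, 0, 1]])

```text
time: 16.58
eef_pos: [553.6, -108.0, 247.8]
orientation: [[-0.76, 0.65, -0.0], [0.65, 0.76, 0.0], [0.0, -0.0, -1.0]]
force: [-0.5, -0.0, 0.3]
opening: -0.0
gripper_force: 0.0
```

Call:
move_arm(deltas=[[0, -0.37, -0.44, 0, 1], [0, -0.4, -0.41, 0, 1], [0, -0.42, -0.38, 0, 1], [0, -0.45, -0.35, 0, 1], [0, -0.47, -0.32, 0, 1], [0, -0.49, -0.28, 0, 1], [0, -0.51, -0.25, 0, 1], [0, -0.53, -0.21, 0, 1], [0, -0.54, -0.18, 0, 1], [0, -0.55, -0.14, 0, 1]])

```text
time: 17.82
eef_pos: [552.3, -278.8, 247.7]
orientation: [[-0.164, 0.986, -0.0], [0.986, 0.164, 0.0], [0.0, -0.0, -1.0]]
force: [-0.9, 0.2, 0.7]
opening: 0.2
gripper_force: 0.0
```

Call:
move_arm(deltas=[[0, -0.56, -0.1, 0, 1], [0, -0.57, -0.06, 0, 1], [0, 0, 0, 0, 0.4], [0, 0, 0, 0, 0]])

```text
time: 18.32
eef_pos: [552.0, -312.0, 247.9]
orientation: [[-0.001, 1.0, -0.0], [1.0, 0.001, 0.001], [0.001, -0.0, -1.0]]
force: [-0.9, -0.0, 0.3]
opening: 0.1
gripper_force: 0.0
```

```bash
python3 - <<'E'
from h import *
to(555,-312,150,90)
c=optics.capture('top');t=optics.capture('side')
for k in blobs(c,(0,180,130),(5,255,255),8): print(k[:,0].mean(0).round(1),wrect(c,k,146))
cv2.imwrite('pics/l.png',np.hstack([cv2.resize(a['img'][y:y+130,x:x+130,::-1],(400,400)) for a,x,y in((c,310,130),(t,240,70))]))
E
```

```text
t 18.32 pos [ 552.  -312.   247.9] yaw 90.03 q [-0.515  0.515  0.531  1.587  0.     1.056] F [-0.9 -0.   0.3] open 0.1 gf 0.0
units [-0.    0.1   3.26] turn 0.01
[377.  197.3] ((555.346435546875, -309.93402099609375), (36.596012115478516, 50.35341262817383), 88.33686065673828)
[458.5 112.3] ((773.90234375, -531.628662109375), (143.1396942138672, 126.96300506591797), 17.32474708557129)
```

View pics/l.png

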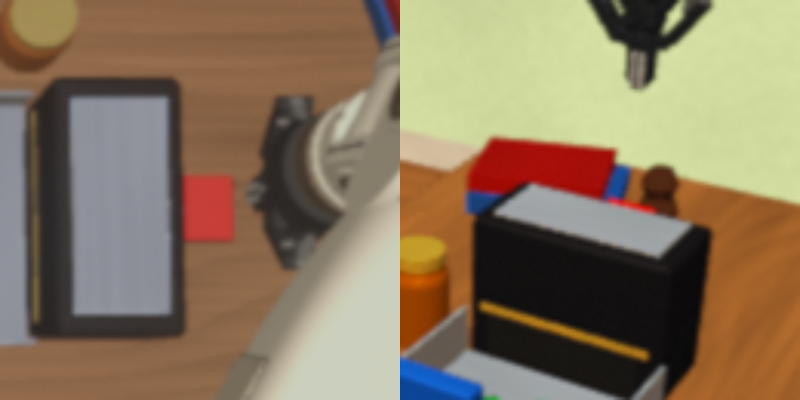

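Lever clear at top crop (208,208), centre about (555, −310). The shut fingers are above it and will miss the housing and the mill. I descend and press.

Call:
move_arm(deltas=[[0, 0, 0.08, 1, 0], [0, 0, 0, 1, 0], [0, 0, 0, 1, 0], [0, 0, 0, 0.2, 0], [0, 0, 0, 0.3, 0], [0, 0, 0, 0.3, 0], [0, 0, 0, 0.2, 0]])

```text
time: 19.3
eef_pos: [554.8, -312.7, 128.3]
orientation: [[0.0, 1.0, 0.001], [1.0, -0.0, -0.0], [-0.0, 0.001, -1.0]]
force: [-0.5, -0.1, -0.7]
opening: -0.2
gripper_force: 0.0
```

Call:
move_arm(deltas=[[0, 0, 0, 0.2, 0], [0, 0, 0, 0.2, 0], [0, 0, 0, 0.2, 0], [0, 0, 0, 0, 0]])

```text
time: 19.8
eef_pos: [554.7, -312.7, 110.8]
orientation: [[0.0, 1.0, 0.001], [1.0, -0.0, -0.001], [-0.001, 0.001, -1.0]]
force: [-1.3, 0.2, 5.1]
opening: -0.1
gripper_force: 2.5
```

Call:
move_arm(deltas=[[0, 0, 0, 0.05, 0], [0, 0, 0, 0, 0], [0, 0, 0, 0, 0], [0, 0, 0, 0, 0]])

```text
time: 20.3
eef_pos: [554.6, -312.7, 109.1]
orientation: [[0.0, 1.0, 0.001], [1.0, -0.0, -0.0], [-0.0, 0.001, -1.0]]
force: [-1.6, 0.8, 4.9]
opening: 0.0
gripper_force: 2.7
```

```bash
python3 - <<'E'
from h import *
to(555,-312,109,90)
c=optics.capture('top');t=optics.capture('side')
for k in blobs(c,(0,180,130),(5,255,255),8): print(k[:,0].mean(0).round(1),wrect(c,k,110))
cv2.imwrite('pics/l2.png',np.hstack([cv2.resize(a['img'][y:y+130,x:x+130,::-1],(400,400)) for a,x,y in((c,310,130),(t,240,70))]))
to(555,-312,109,90)
E
```

```text
t 20.3 pos [ 554.6 -312.7  109.1] yaw 89.98 q [-0.513  0.559  0.244  1.255 -0.     1.058] F [-1.6  0.8  4.9] open 0.0 gf 2.7
units [0.02 0.01 0.  ] turn -0.0
[372.4 197.6] ((558.736083984375, -308.98773193359375), (16.135072708129883, 50.85629653930664), 88.25617218017578)
[459.1 118.2] ((775.3955688476562, -551.0014038085938), (166.5301513671875, 129.69451904296875), 17.324739456176758)
t 20.4 pos [ 554.6 -312.7  109.1] yaw 89.98 q [-0.513  0.559  0.245  1.255 -0.     1.058] F [-0.7 -0.2  5.6] open 0.2 gf 2.7
units [0.02 0.01 0.  ] turn -0.0
```

View pics/l2.png

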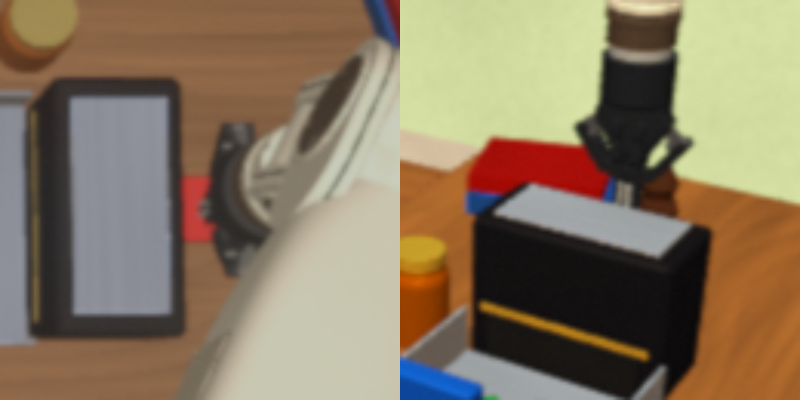

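The fingers are on the red paddle (top crop 196,208), clear of the housing and mill. I feel for the hard stop to confirm the travel.

Call:
move_arm(deltas=[[0, 0, 0, 0.04, 0], [0, 0, 0, 0, 0], [0, 0, 0, 0, 0]])

```text
time: 20.78
eef_pos: [554.6, -312.7, 107.8]
orientation: [[0.0, 1.0, 0.0], [1.0, -0.0, -0.0], [-0.0, 0.0, -1.0]]
force: [-1.5, 0.7, 5.1]
opening: 0.1
gripper_force: 2.5
```

Call:
move_arm(deltas=[[0, 0, 0, 0.04, 0], [0, 0, 0, 0, 0], [0, 0, 0, 0, 0]])

```text
time: 21.15
eef_pos: [554.7, -312.7, 106.3]
orientation: [[0.0, 1.0, 0.0], [1.0, -0.0, -0.0], [-0.0, 0.0, -1.0]]
force: [-1.3, -0.1, 4.1]
opening: 0.2
gripper_force: 2.1
```

Call:
move_arm(deltas=[[0, 0, 0, 0.04, 0], [0, 0, 0, 0, 0]])

```text
time: 21.4
eef_pos: [554.6, -312.7, 105.1]
orientation: [[0.0, 1.0, 0.0], [1.0, -0.0, -0.0], [-0.0, 0.0, -1.0]]
force: [-0.3, 0.4, 4.4]
opening: 0.1
gripper_force: 2.1
```

Call:
move_arm(deltas=[[0, 0, 0, 0.04, 0], [0, 0, 0, 0, 0]])

```text
time: 21.65
eef_pos: [554.6, -312.6, 103.9]
orientation: [[0.0, 1.0, 0.0], [1.0, -0.0, -0.0], [-0.0, 0.0, -1.0]]
force: [-1.4, 0.3, 3.6]
opening: 0.2
gripper_force: 2.2
```

```bash
python3 - <<'E'
from h import *
to(555,-312,106,90)
c=optics.capture('top')
m=cv2.inRange(cv2.cvtColor(c['img'],cv2.COLOR_RGB2HSV),(0,170,110),(6,255,255))[:,360:400]
r=np.where(m[:,10:17].sum(1)>0)[0]; print(r.min(),r.max())
# sub-pixel x-edges of the paddle (rows), mean redness over columns 371..376
a=c['img'][:,371:376].astype(float).mean(1); red=a[:,0]-a[:,1]; print(red[180:218].round(0))
for z in (146,134,122,110,108): 
    P=c['camera_matrix']@(c['R']@np.array([[555.3+28,-300,z],[555.3-28,-300,z]]).T+c['t'][:,None]); print(z,(P[:2]/P[2]).round(1).tolist())
E
```

```text
t 21.65 pos [ 554.6 -312.6  103.9] yaw 89.98 q [-0.513  0.563  0.236  1.244 -0.     1.058] F [-1.4  0.3  3.6] open 0.2 gf 2.2
units [ 0.02  0.01 -0.07] turn -0.0
188 207
[ 37.  37.  36.  36.  37.  38.  43.  74. 119. 131. 131. 131. 129. 125.
 117. 102.  85.  83.  86.  86.  94. 114. 125. 130. 131. 131. 130. 123.
  89.  47.  37.  36.  37.  37.  36.  37.  36.  36.]
146 [[372.9, 373.5], [186.8, 208.2]]
134 [[371.7, 372.3], [187.3, 208.5]]
122 [[370.5, 371.1], [187.8, 208.9]]
110 [[369.4, 370.0], [188.4, 209.2]]
108 [[369.2, 369.8], [188.5, 209.2]]
```

```bash
python3 - <<'E'
from h import *
t=optics.capture('side')
pr=lambda a,X:(lambda P:(P[:2]/P[2]).round(1))(a['camera_matrix']@(a['R']@np.array(X,float)+a['t']))
print('seen tip 317.4 98.6'); 
for z in (247.9,255,262,270): print(z,pr(t,(552,-312,z)))
for z in (146,134,122,110):print('leverfaredge',z,pr(t,(527,-331,z)),pr(t,(583,-331,z)),pr(t,(527,-289,z)))
print('housing top far edge',pr(t,(445,-285,169)),pr(t,(665,-285,169)))
cv2.imwrite('pics/l3.png',cv2.resize(t['img'][110:160,290:370,::-1],(800,500),interpolation=cv2.INTER_CUBIC))
E
```

```text
seen tip 317.4 98.6
247.9 [316.5 107.5]
255 [316.7 105.4]
262 [316.9 103.2]
270 [317.1 100.7]
leverfaredge 146 [323.3 137.1] [307.7 133.4] [318.  141.9]
leverfaredge 134 [323.  140.5] [307.4 136.7] [317.7 145.3]
leverfaredge 122 [322.6 143.8] [307.2 139.9] [317.3 148.7]
leverfaredge 110 [322.3 147.1] [306.9 143.2] [317. 152.]
housing top far edge [342.9 141.7] [279.6 126.4]
```

View pics/l3.png

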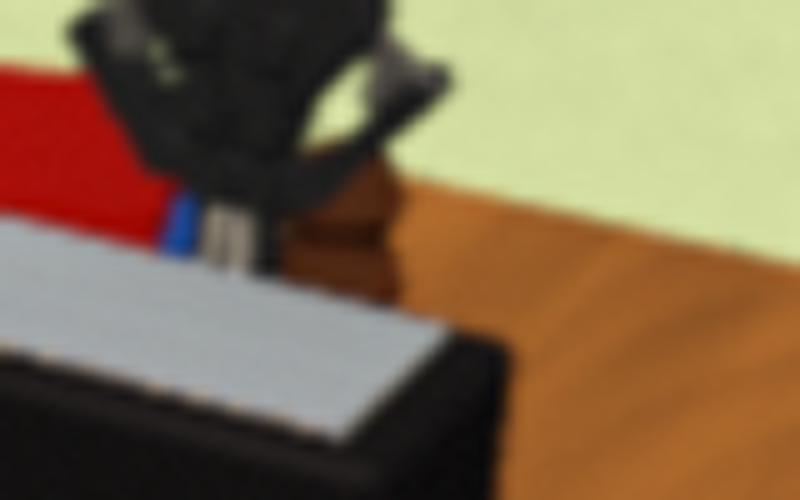

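The visible tips triangulate about 25 mm above the reported TCP, so the real contact came later and the lever is only partly down. I keep pressing in small steps, reading the force until I feel the hard stop.

Call:
move_arm(deltas=[[0, 0, 0, 0.1, 0], [0, 0, 0, 0, 0]])

```text
time: 22.0
eef_pos: [554.6, -312.7, 101.7]
orientation: [[0.0, 1.0, 0.001], [1.0, -0.0, -0.001], [-0.001, 0.001, -1.0]]
force: [-1.8, 0.6, 8.1]
opening: -0.1
gripper_force: 3.9
```

Call:
move_arm(deltas=[[0, 0, 0, 0.1, 0], [0, 0, 0, 0, 0]])

```text
time: 22.25
eef_pos: [554.6, -312.7, 98.3]
orientation: [[0.0, 1.0, 0.001], [1.0, -0.0, -0.0], [-0.0, 0.001, -1.0]]
force: [-1.2, 0.3, 6.9]
opening: 0.3
gripper_force: 3.1
```

Call:
move_arm(deltas=[[0, 0, 0, 0.1, 0], [0, 0, 0, 0, 0]])

```text
time: 22.5
eef_pos: [554.6, -312.7, 94.9]
orientation: [[0.0, 1.0, 0.0], [1.0, -0.0, -0.0], [-0.0, 0.0, -1.0]]
force: [0.3, -0.0, 4.7]
opening: 0.4
gripper_force: 2.1
```

Call:
move_arm(deltas=[[0, 0, 0, 0.1, 0], [0, 0, 0, 0, 0]])

```text
time: 22.75
eef_pos: [554.6, -312.6, 91.8]
orientation: [[0.0, 1.0, 0.0], [1.0, -0.0, -0.0], [-0.0, 0.0, -1.0]]
force: [0.1, -0.8, 3.9]
opening: -0.3
gripper_force: 2.0
```

Call:
move_arm(deltas=[[0, 0, 0, 0.07, 0], [0, 0, 0, 0, 0]])

```text
time: 23.0
eef_pos: [554.7, -312.7, 90.4]
orientation: [[0.0, 1.0, 0.001], [1.0, -0.0, -0.0], [-0.0, 0.001, -1.0]]
force: [-1.9, 0.4, 6.8]
opening: -0.3
gripper_force: 3.8
```

Call:
move_arm(deltas=[[0, 0, 0, 0.07, 0], [0, 0, 0, 0, 0]])

```text
time: 23.25
eef_pos: [554.7, -312.7, 88.4]
orientation: [[0.0, 1.0, 0.001], [1.0, -0.0, -0.001], [-0.001, 0.001, -1.0]]
force: [-1.8, -0.3, 7.7]
opening: 0.0
gripper_force: 3.6
```

Call:
move_arm(deltas=[[0, 0, 0, 0.07, 0], [0, 0, 0, 0, 0]])

```text
time: 23.5
eef_pos: [554.6, -312.7, 86.3]
orientation: [[0.0, 1.0, 0.001], [1.0, -0.0, -0.0], [-0.0, 0.001, -1.0]]
force: [-1.0, 0.3, 8.0]
opening: 0.2
gripper_force: 3.6
```

Call:
move_arm(deltas=[[0, 0, 0, 0.07, 0], [0, 0, 0, 0, 0]])

```text
time: 23.75
eef_pos: [554.7, -312.7, 84.0]
orientation: [[0.0, 1.0, 0.001], [1.0, -0.0, -0.0], [-0.0, 0.001, -1.0]]
force: [-0.8, 1.0, 6.5]
opening: -0.1
gripper_force: 3.2
```

Call:
move_arm(deltas=[[0, 0, 0, 0.07, 0], [0, 0, 0, 0, 0]])

```text
time: 24.0
eef_pos: [554.7, -312.7, 81.8]
orientation: [[0.0, 1.0, 0.001], [1.0, -0.0, -0.0], [-0.0, 0.001, -1.0]]
force: [-1.2, -0.3, 6.3]
opening: 0.1
gripper_force: 3.0
```

Call:
move_arm(deltas=[[0, 0, 0, 0.05, 0], [0, 0, 0, 0, 0]])

```text
time: 24.25
eef_pos: [554.7, -312.7, 80.4]
orientation: [[0.0, 1.0, 0.001], [1.0, -0.0, -0.0], [-0.0, 0.001, -1.0]]
force: [-0.7, 0.8, 6.9]
opening: 0.0
gripper_force: 3.4
```

Call:
move_arm(deltas=[[0, 0, 0, 0.05, 0], [0, 0, 0, 0, 0]])

```text
time: 24.5
eef_pos: [554.7, -312.7, 79.0]
orientation: [[0.0, 1.0, 0.001], [1.0, -0.0, -0.0], [-0.0, 0.001, -1.0]]
force: [-1.6, 0.8, 7.7]
opening: 0.3
gripper_force: 3.9
```

Call:
move_arm(deltas=[[0, 0, 0, 0.05, 0], [0, 0, 0, 0, 0]])

```text
time: 24.75
eef_pos: [554.7, -312.7, 77.7]
orientation: [[0.0, 1.0, 0.001], [1.0, -0.0, -0.001], [-0.001, 0.001, -1.0]]
force: [-1.4, 0.8, 8.7]
opening: 0.1
gripper_force: 4.3
```

Call:
move_arm(deltas=[[0, 0, 0, 0.05, 0], [0, 0, 0, 0, 0]])

```text
time: 25.0
eef_pos: [554.7, -312.7, 76.9]
orientation: [[0.0, 1.0, 0.001], [1.0, -0.0, -0.001], [-0.001, 0.001, -1.0]]
force: [-3.0, 1.4, 11.7]
opening: 0.0
gripper_force: 5.5
```

Call:
move_arm(deltas=[[0, 0, 0, 0.05, 0], [0, 0, 0, 0, 0]])

```text
time: 25.25
eef_pos: [554.8, -312.7, 76.8]
orientation: [[0.0, 1.0, 0.002], [1.0, -0.0, -0.001], [-0.001, 0.002, -1.0]]
force: [-5.0, 2.3, 17.0]
opening: 0.1
gripper_force: 8.4
```

Hard stop at TCP z = 76.8, and the three eased-force clicks fell 12 mm apart before it. I ease back to about the third click.

Call:
move_arm(deltas=[[0, 0, 0, -0.08, 0], [0, 0, 0, 0, 0], [0, 0, 0, 0, 0], [0, 0, 0, 0, 0], [0, 0, 0, 0, 0]])

```text
time: 25.88
eef_pos: [554.7, -312.6, 77.2]
orientation: [[0.0, 1.0, 0.001], [1.0, -0.0, -0.001], [-0.001, 0.001, -1.0]]
force: [-1.5, 1.6, 8.9]
opening: -0.1
gripper_force: 4.3
```

```bash
python3 - <<'E'
from h import *
to(555,-312,78,90)
c=optics.capture('top')
for k in blobs(c,(105,150,110),(125,255,255)): print('blue',[np.round(v,1) for v in wrect(c,k,145)])
for k in blobs(c,(30,40,60),(75,255,255),8): print('end',ray(c,k[:,0].mean(0),19).round(0))
for n,lo,hi,z in(('jar',(18,100,80),(28,255,200),110),('mug',(95,60,50),(110,200,200),90)):
    for k in blobs(c,lo,hi,150): print(n,[np.round(v,1) for v in wrect(c,k,z)])
E
```

```text
t 25.88 pos [ 554.7 -312.6   77.2] yaw 89.98 q [-0.513  0.581  0.195  1.184 -0.     1.058] F [-1.5  1.6  8.9] open -0.1 gf 4.3
units [ 0.02  0.01 -0.03] turn -0.0
blue [array([555.4,  63.8]), array([81., 13.]), np.float64(0.2)]
blue [array([ 673.8, -557.8]), array([ 12.8, 117.4]), np.float64(17.3)]
end [505. -71.  19.]
end [542. -90.  19.]
end [578. -72.  19.]
end [623. -75.  19.]
end [796. 650.  19.]
jar [array([ 730.9, -179.3]), array([57.2, 58.5]), np.float64(89.1)]
jar [array([816.3, 558.4]), array([145.5,  77. ]), np.float64(30.1)]
mug [array([560.9,  68.1]), array([90.1, 19.1]), np.float64(0.1)]
mug [array([ 683.7, -582.7]), array([ 13.3, 125.2]), np.float64(17.5)]
mug [array([774.9, 109.6]), array([94.7, 75.2]), np.float64(22.9)]
```

```bash
python3 -c "
from cell import manip
print(manip.finish_job())"
```

```text
the job is handed in; nothing more can be done
None
```

I've handed the job in, but the call returned no verdict: all five ends are in the pan, the scraper is upright and released on the board, and the shut fingers hold the lever at or just past its third click (about 37.6 mm by TCP height) with about 9 N. I never touched the jar, mug or mill, but I did not measure their final positions against the start.

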